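# Wedge up the hinged work rest and hold it

## Task

Raise the front of the small blue work rest: of the three wedges lying about, pick the one that matches the rest (the blue one), and slide it flat along the bench, thin end first, into the slot under the front of the plate until the plate just lifts off its rails, about 4 mm clear at the front edge and never as much as 9 mm. Finish still gripping the wedge there with the plate resting on it; touch the plate with nothing but the wedge, and leave the other wedges, the roll of tape and the screwdriver where they lie.

Things in the scene. Friction and masses are not known exactly. Their poses are not given: they have to be found in the camera images.
- rest: Work rest fixed on the bench, 140 (x) x 100 mm (y): two wooden rails 20 mm high, an open slot 40 mm wide between them at bench level, a blue steel plate hinged at the back lying on top. Origin: bench level, centre; z up, -x is its front, where the slot opens (flared to 60 mm over the first 18 mm, closed 122 mm in); the wedge goes in along +x.
- slot_mouth (a point): Middle of the slot's mouth at the rest's front end, at bench level, 70 mm in front of the rest's origin; x points into the slot, z up.
- rail_front (a point): Middle of the rest's front end at the height of the rails' tops, 20 mm directly above slot_mouth; fixed, x points into the slot, z up.
- plate_front (a point): Middle of the blue plate's lower front edge (plate 6 mm thick, 100 wide). Its height over rail_front is the lift (0 when down). Under the plate, 12 mm behind this edge, is a 10 mm thick round steel bar 34 mm long across the slot, its underside 10 mm above the bench when the plate is down; it rides up on the wedge.
- plate (a joint): Hinge of the blue plate, 132 mm behind its front edge: 0 rad = down on the rails, grows as the front lifts (0.03 rad = 4 mm at the front edge). No spring. Plate and the wooden block fixed on it weigh about 0.9 kg; the block's top is 71 mm above the bench, its front 62 mm from the hinge.
- wedge_blue: Blue wedge, 30 mm wide, lying flat. Grip block at the thick end 24 mm wide (y), 34 long (x), 42 high; from its front the blade runs 75 mm along +x, top falling evenly from 20 to 5 mm at the thin end. Origin: underside, below the block's centre; z up, x to the thin end. 0.12 kg. Belongs to the rest.
- wedge_blue_nose (a point): Middle of the lower edge of the blue wedge's thin end, 92 mm from its origin along +x. The wedge meets the bar when this is about 37 mm past the slot mouth; each 10 mm more lifts the plate front edge 2.2 mm.
- wedge_orange: Orange wedge, 52 mm wide, lying flat. Grip block at the thick end 24 mm wide (y), 34 long (x), 42 high; from its front the blade runs 75 mm along +x, top falling evenly from 20 to 5 mm at the thin end. Origin: underside, below the block's centre; z up, x to the thin end. 0.12 kg. Too wide for the slot. To be left alone.
- wedge_yellow: Yellow wedge, 20 mm wide, lying flat. Grip block at the thick end 20 mm wide (y), 34 long (x), 42 high; from its front the blade runs 75 mm along +x, top falling evenly from 20 to 5 mm at the thin end. Origin: underside, below the block's centre; z up, x to the thin end. 0.12 kg. Too narrow, not for this rest. To be left alone.
- masking_tape: Roll of cream masking tape lying flat, 92 x 107 mm, 24 mm high. Origin: centre of its underside. To be left alone.
- screwdriver: Orange-handled screwdriver lying on the 3 mm cutting mat left of the rest, 181 mm long (y), 26 mm thick. Origin: middle of its underside. To be left alone.
Not all that is in view belongs to the job. Of the things that look like the wedge_blue, the larger one is meant.

How it is judged:
By the outcome, as a careful person would: the job done as asked, in the order asked, and still so for the second after the job is handed in, while the arm keeps its last pose, push and grip.
It also fails if it takes over 42 s, if anything falls off the work surface, if the arm or the gripper's body presses on something with over 40 N, if the wrist force passes 120 N, or if a joint passes its speed limit or range.

## Robot

A 6-joint arm with a two-finger parallel gripper is mounted at the origin on a cart in front of the work surface, level with it; the furniture and walls round the work are solid. World frame = base frame: x ahead of the robot, y to its left, z up, the work surface at z = 0. Lengths are in m, angles in rad, forces in N, time in s.
With the tool pointing down it reaches from about 0.375 to 0.9 m from the base axis. Payload 3.1 kg.
Tool frame: the origin (TCP) lies at the very end of the fingers, on their centre line; the grasp point (between the pads) lies 19 mm behind it; z points along the fingers, y is the line along which they close (so a half turn about z gives the same grasp; the last joint's range is limited). The gripper opens to 85 mm and grips with 20 to 120 N. Pads are 22 mm wide; open, the fingers measure 114 mm over their backs; the gripper's body (76 mm by 85 mm) begins 54 mm behind the grasp point. The pads swing forward as they close: fully open they stand 13 mm farther back than shut.
Start: joints at [-1.431, 0.527, 1.433, -0, 1.181, -0.178], TCP at [0.196, -0.593, 0.231] pointing down, gripper open.
Joint ranges: [-3.08, 3.08], [-0.75, 2.2], [0.22, 2.44], [-1.43, 4.57], [0, 2.65], [-2.85, 2.85]. Speed limits (rad/s): [2.79, 2.79, 3.14, 3.14, 3.14, 3.14].

## Interface

Orientations are given as a rotation vector (axis times angle).
In Python, from bench import robot gives the robot as it stands.
- The arm moves only by the tool drive_tool, never from a script. Its argument "increments" is a list of rows, each a list of 7 numbers: the closure, from 0 (fully open) to 1 (shut), then the shift along the tool's x, y, z in m, then the turn, a rotation vector about the tool's x, y, z in rad. A call has 1 to 8 rows; each row shifts and turns the commanded pose from where the row before left it, along the tool's axes as they then stand; what a row does not reach is not made up. A row lasts 1/8 s, in which the tool goes at most 62.5 mm and 10.7 degrees, less where a joint would pass 70% of its speed; a pose out of reach is approached as far as the arm can. A call with a gripper value outside its range is refused whole. The fingers move at their own pace and stop on an object; "squeeze" is the grip in N (left out, the last holds). Time passes only in rows, so rows that do not move let the fingers close. It gives the time, the measured TCP pose, the force, the opening and the grip force at its end, in the units of the state.
- robot.read_state(): the state, without advancing time (a new reading comes with each control period).
- robot.read_camera(name): name is "side" or "top"; returns the picture (480x640x3 uint8, blue, green, red); there is no depth.
- robot.calibration(name): a dict with "fovy" (degrees; the focal length in pixels is half the picture's height over the tangent of half this angle, whatever the lens; pixels are square), "cx", "cy" (the principal point, pixels), "rvec" (rotation vector, rad) and "tvec" (3), from world to camera coordinates, as OpenCV has them. Camera axes: x right, y down, z forward; pixel columns grow to the right and rows downward; lengths in m; the calibration is good to about 2 mm. A picture is of the moment at which its call begins. calibration takes no time and is no camera call.
- robot.job_done(): hands the job in; it is judged then, once.
The state is a dict: "time_s": time; "joint_pos": joint angles; "joint_vel": joint speeds; "effort": joint torques, N m; "tool_pos": TCP position; "ee_rot": TCP orientation; "wrist_force": force on the tool from outside, world axes, zero at the start; "wrist_torque": the same for the moment, N m; "grip_width": finger opening in m; "finger_force": force on a finger pad.
Only numpy, scipy, OpenCV 4.12 (cv2) and the standard library are available. Lean on these libraries where they do the work, as an engineer would, in place of code of your own. Each camera call takes 0.05 s, during which the arm holds its last target. There are 200 camera calls.

## Working session

There is one attempt and no reset: what is moved stays moved. The work goes in short steps, Python scripts to look and compute and a tool call to move; the robot and the scene stay as the last step left them, time stands still between calls to the robot, and variables do not carry over. Pictures are saved under pics/ and viewed, at most 10 in all, crops included, and the job is handed in when it is done.

Besides the shell and the picture viewer there is one more tool, called after "Call:" as name([rows], argument=value, ...), one row to a line, values as JSON. drive_tool: Moves the arm, as the interface text tells. Its arguments: {"type":"object","properties":{"increments":{"type":"array"},"squeeze":{"type":"number"}},"required":["increments"]}

```bash
mkdir -p pics; python3 - <<'E'
from bench import robot
import cv2
for n in("top","side"):
    cv2.imwrite(f"pics/{n}0.png",robot.read_camera(n)); print(n,robot.calibration(n))
s=robot.read_state(); print(s)
E
```

```text
top {'fovy': 55.14048210993113, 'cx': 318.22713903740794, 'cy': 242.65526805026346, 'rvec': array([ 2.13748037, -2.17947136,  0.13078088]), 'tvec': array([0.00937784, 0.56418143, 0.86545309])}
side {'fovy': 53.904090163158486, 'cx': 320.24990803872834, 'cy': 232.67923708471758, 'rvec': array([ 0.77230236, -2.39026891,  1.3492153 ]), 'tvec': array([0.46832898, 0.21477759, 0.93880682])}
{'time_s': 0.1, 'joint_pos': array([-1.43050211e+00,  5.28396424e-01,  1.43378795e+00,  7.16919793e-06,
        1.18139473e+00, -1.78532246e-01]), 'joint_vel': array([ 4.52763366e-05, -1.26972550e-03, -4.73413678e-03,  1.02739275e-03,
        1.85024977e-04,  3.41270322e-04]), 'effort': array([-2.66986365e-05, -4.43304992e+01, -1.78585768e+01, -2.80014692e-04,
        3.85096107e-03, -9.67618348e-06]), 'tool_pos': array([ 0.19582623, -0.5928457 ,  0.23041282]), 'ee_rot': array([-3.09979903e+00, -4.98373494e-01, -7.00213989e-05]), 'wrist_force': array([-0.57943286, -0.42430673, -0.05666215]), 'wrist_torque': array([ 0.05895056, -0.00813612, -0.04084529]), 'finger_force': 0.0, 'grip_width': 0.08514879556604191}
```

View pics/top0.png

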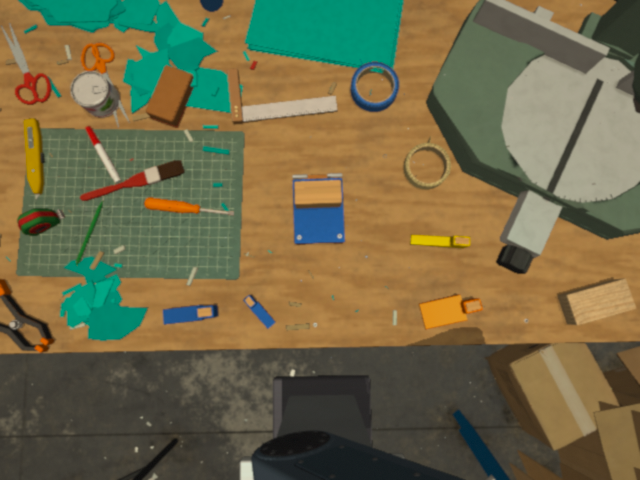

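View pics/side0.png

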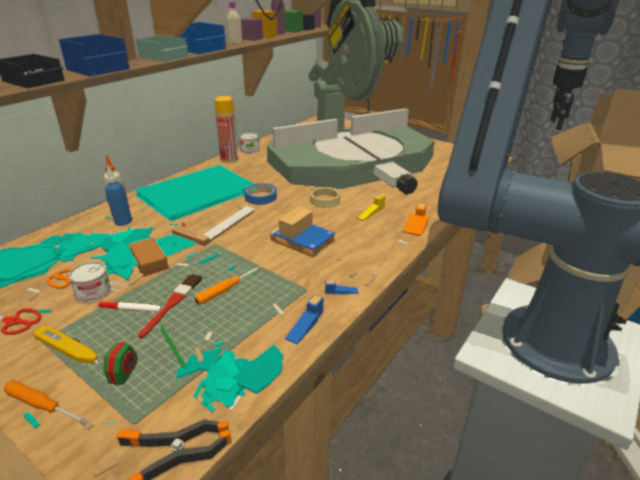

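The top view shows the large blue wedge at (190,314), with its block at (207,311) and its thin end at (164,315) pointing image-left. A small blue decoy is at (258,311). The rest is at (318,210), with its front at row 243.

```bash
cat > h.py <<'E'
import numpy as np, cv2
from bench import robot
def cam(n):
    c=robot.calibration(n); f=240/np.tan(np.radians(c["fovy"]/2))
    K=np.array([[f,0,c["cx"]],[0,f,c["cy"]],[0,0,1]]); R=cv2.Rodrigues(c["rvec"])[0]
    return K,R,np.array(c["tvec"])
def ray(n,uv,z):
    K,R,t=cam(n); uv=np.atleast_2d(uv).astype(float)
    d=(np.linalg.inv(K)@np.c_[uv,np.ones(len(uv))].T).T@R; o=-R.T@t
    return o+d*((z-o[2])/d[:,2])[:,None]
def proj(n,P):
    K,R,t=cam(n); q=(np.atleast_2d(P)@R.T+t)@K.T; return q[:,:2]/q[:,2:]
def blue(im):
    h=cv2.cvtColor(im,cv2.COLOR_BGR2HSV); return cv2.inRange(h,(105,130,50),(125,255,255))
def wood(im):
    h=cv2.cvtColor(im,cv2.COLOR_BGR2HSV); return cv2.inRange(h,(5,90,130),(25,255,255))
E
python3 - <<'E'
from h import *
im=cv2.imread("pics/top0.png"); m=blue(im)
cs,_=cv2.findContours(m,cv2.RETR_EXTERNAL,cv2.CHAIN_APPROX_NONE)
for c in cs:
    if cv2.contourArea(c)<150: continue
    r=cv2.minAreaRect(c); b=cv2.boxPoints(r); print(r, b.round(1).tolist())
    for z in (0,.005,.026): print(z,ray("top",b,z)[:,:2].round(4).tolist())
a=cv2.resize(im[290:335,150:290],None,fx=5.5,fy=5.5,interpolation=cv2.INTER_NEAREST)
b=cv2.resize(im[165:255,270:370],None,fx=3.5,fy=3.5,interpolation=cv2.INTER_NEAREST)
o=np.zeros((580,780,3),np.uint8); o[:a.shape[0],:a.shape[1]]=a[:,:780]; o[255:255+b.shape[0],:b.shape[1]]=b
cv2.imwrite("pics/crop0.png",o)
E
```

```text
((183.5609588623047, 314.04876708984375), (13.693511009216309, 40.41794204711914), 83.6598129272461) [[162.6999969482422, 309.5], [202.89999389648438, 305.0], [204.39999389648438, 318.6000061035156], [164.1999969482422, 323.1000061035156]]
0 [[0.44, 0.3117], [0.4473, 0.2315], [0.4204, 0.2282], [0.4131, 0.3081]]
0.005 [[0.4401, 0.31], [0.4474, 0.2302], [0.4206, 0.2269], [0.4134, 0.3064]]
0.026 [[0.4405, 0.3029], [0.4475, 0.225], [0.4213, 0.2217], [0.4143, 0.2994]]
((262.0965270996094, 314.3586120605469), (26.574556350708008, 9.301094055175781), 48.366458892822266) [[249.8000030517578, 307.5], [256.70001220703125, 301.29998779296875], [274.3999938964844, 321.20001220703125], [267.3999938964844, 327.3999938964844]]
0 [[0.4405, 0.1377], [0.4525, 0.1237], [0.4126, 0.0887], [0.4007, 0.1026]]
0.005 [[0.4406, 0.1369], [0.4525, 0.123], [0.4128, 0.0882], [0.401, 0.102]]
0.026 [[0.441, 0.1338], [0.4526, 0.1202], [0.4138, 0.0862], [0.4023, 0.0997]]
((318.56280517578125, 223.6322021484375), (37.126399993896484, 48.502601623535156), 87.79740142822266) [[293.6000061035156, 206.0], [342.1000061035156, 204.1999969482422], [343.5, 241.1999969482422], [295.0, 243.10000610351562]]
0 [[0.6452, 0.0474], [0.6471, -0.0521], [0.5703, -0.0531], [0.5684, 0.0455]]
0.005 [[0.6442, 0.0472], [0.6461, -0.0519], [0.5697, -0.0528], [0.5678, 0.0453]]
0.026 [[0.6399, 0.0461], [0.6417, -0.0507], [0.5671, -0.0516], [0.5653, 0.0442]]
((374.5, 86.5), (47.0, 45.0), 90.0) [[352.0, 63.0], [397.0, 63.0], [397.0, 110.0], [352.0, 110.0]]
0 [[0.9532, -0.0812], [0.9513, -0.1772], [0.8466, -0.173], [0.8485, -0.0782]]
0.005 [[0.9505, -0.0807], [0.9486, -0.1762], [0.8445, -0.172], [0.8464, -0.0778]]
0.026 [[0.9392, -0.0789], [0.9374, -0.1722], [0.8356, -0.1681], [0.8375, -0.076]]
```

View pics/crop0.png

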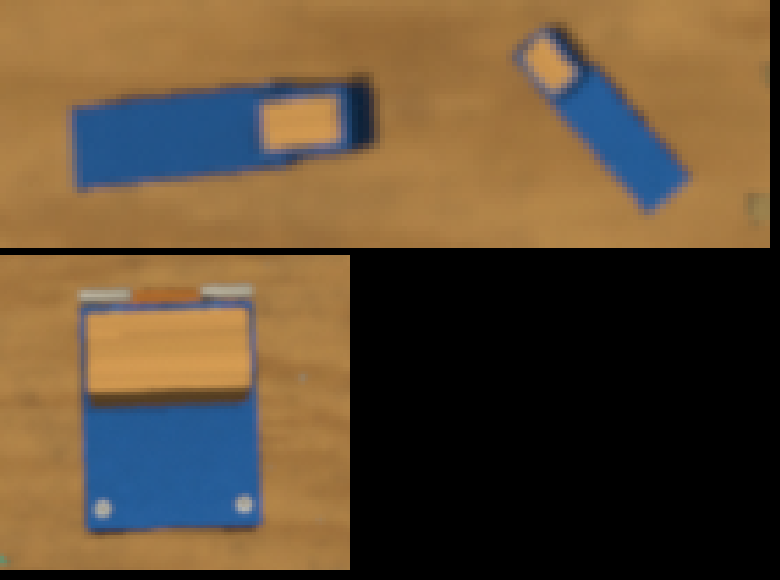

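The crop confirms the poses. The large wedge's inlay is centred near (205,312) and its thin edge runs from (163.6,309.2) to (164.6,324.1). The plate's front corners are at (295.1,243) and (344.3,241.3).

```bash
python3 - <<'E'
from h import *
im=cv2.imread("pics/top0.png")
# block inlay centroid (z=.042)
m=wood(im); 
sub=np.zeros_like(m); sub[304:321,195:216]=255
h=cv2.cvtColor(im,cv2.COLOR_BGR2HSV)
m=cv2.inRange(h,(8,80,150),(25,255,255))&sub
n,l,st,ce=cv2.connectedComponentsWithStats(m); 
for i in range(1,n): print(st[i],ce[i])
B=ray("top",[[204.5,311.9]],.042)[0]; N=ray("top",[[163.1,308.7],[164.1,323.6]],.005); Nm=N.mean(0)
print("block",B,"nose",N,Nm,"len",np.linalg.norm((Nm-B)[:2]),"yaw",np.arctan2(*(Nm-B)[1::-1]),"w",np.linalg.norm(N[0]-N[1]))
P=ray("top",np.array([[295.1,243],[344.3,241.3],[342.6,177.9],[292.9,178.7]])-.5,.026); print(P)
f=(P[0]+P[1])/2;b=(P[2]+P[3])/2;print("front",f,"back",b,"yaw",np.arctan2(*(b-f)[1::-1]),np.arctan2(-(P[0]-P[1])[0],(P[0]-P[1])[1]))
s=cv2.imread("pics/side0.png")
# side predictions for the same points
print("side pred",proj("side",np.vstack([P,[B],N])).round(1).tolist())
a=cv2.resize(s[200:260,262:342],None,fx=5,fy=5,interpolation=cv2.INTER_NEAREST)
c=cv2.resize(s[290:350,280:360],None,fx=5,fy=5,interpolation=cv2.INTER_NEAREST)
cv2.imwrite("pics/crop1.png",np.hstack([a,c]))
E
```

```text
[195 304   2   1   2] [195.5 304. ]
[198 308  13   9 103] [203.98058252 311.77669903]
[205 318  11   3  20] [210.85 319.5 ]
block [0.43460313 0.2177334  0.042     ] nose [[0.44162399 0.30924923 0.005     ]
 [0.41235726 0.30663956 0.005     ]] [0.42699063 0.30794439 0.005     ] len 0.09053161717294156 yaw 1.6549823982128542 w 0.02938284851169469
[[ 0.56649098  0.04506385  0.026     ]
 [ 0.56797466 -0.0522095   0.026     ]
 [ 0.69645966 -0.05214485  0.026     ]
 [ 0.69678731  0.04777567  0.026     ]]
front [ 0.56723282 -0.00357282  0.026     ] back [ 0.69662349 -0.00218459  0.026     ] yaw 0.010728583022852383 0.015251475020711783
side pred [[312.6, 247.3], [334.1, 230.8], [295.5, 216.5], [271.8, 231.6], [314.7, 298.1], [284.6, 335.1], [297.1, 340.5]]
```

View pics/crop1.png

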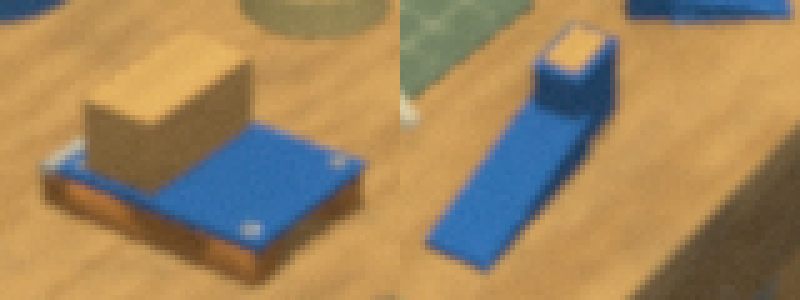

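The side view agrees to about 2 px, so I'll start moving. The first leg goes round the base towards the wedge.

Call:
drive_tool([
  [0,0.0416,-0.0249,0,0,0,0],
  [0,0.0416,-0.0249,0,0,0,0],
  [0,0.0416,-0.0249,0,0,0,0],
  [0,0.0416,-0.0249,0,0,0,0],
  [0,0.0416,-0.0249,0,0,0,0],
  [0,0.0416,-0.0249,0,0,0,0],
  [0,0.0416,-0.0249,0,0,0,0],
  [0,0.0416,-0.0249,0,0,0,0],
], squeeze=40)

```text
time_s: 1.1
tool_pos: [0.4503, -0.2985, 0.231]
ee_rot: [-3.101, -0.499, 0.001]
wrist_force: [0.2, -0.5, 1.2]
grip_width: 0.0852
finger_force: 0.0
```

Call:
drive_tool([
  [0,0,0,0,0,0,-0.167],
  [0,0,0,0,0,0,-0.167],
  [0,0,0,0,0,0,-0.167],
  [0,0,0,0,0,0,-0.167],
  [0,0,0,0,0,0,-0.167],
  [0,0,0,0,0,0,-0.167],
  [0,0,0,0,0,0,-0.167],
  [0,0,0,0,0,0,-0.167],
])

```text
time_s: 2.1
tool_pos: [0.4492, -0.2997, 0.2309]
ee_rot: [-2.119, -2.318, -0.0]
wrist_force: [-0.4, 0.2, 0.2]
grip_width: 0.0856
finger_force: 0.0
```

Call:
drive_tool([
  [0,0.06,0.004,0,0,0,0],
  [0,0.06,0.004,0,0,0,0],
  [0,0.06,0.004,0,0,0,0],
  [0,0.06,0.004,0,0,0,0],
  [0,0.06,0.004,0,0,0,0],
  [0,0.06,0.004,0,0,0,0],
  [0,0.06,0.004,0,0,0,0],
  [0,0.06,0.004,0,0,0,0],
])

```text
time_s: 3.1
tool_pos: [0.4407, 0.1829, 0.2312]
ee_rot: [2.126, 2.313, -0.0]
wrist_force: [1.0, -0.4, 0.3]
grip_width: 0.0853
finger_force: 0.0
```

Call:
drive_tool([
  [0,0.037,0,0.02,0,0,0],
  [0,0,0,0.04,0,0,0],
  [0,0,0,0.04,0,0,0],
  [0,0,0,0.04,0,0,0],
  [0,0,0,0.02,0,0,0],
  [0,0,0,0,0,0,0],
])

```text
time_s: 3.85
tool_pos: [0.4367, 0.2175, 0.0698]
ee_rot: [-2.125, -2.311, 0.006]
wrist_force: [0.0, 0.1, 0.3]
grip_width: 0.0854
finger_force: 0.0
```

```bash
python3 - <<'E'
from h import *
s=robot.read_camera("side");t=robot.read_camera("top")
a=cv2.resize(s[230:360,230:390],None,fx=2.5,fy=2.5);c=cv2.resize(t[270:400,140:300],None,fx=2.5,fy=2.5)
cv2.imwrite("pics/pre.png",np.hstack([a,c]))
p=robot.read_state()["tool_pos"];print(p)
for n in("top","side"): print(n,proj(n,p))
# side triangulation estimates of same points
print(ray("side",[[314.8,299.2]],.042),ray("side",[[285.2,338.6],[297.2,343.2]],.005))
print(ray("side",[[314.2,249.6],[334.6,231.6],[270.6,233.2]],.026))
E
```

```text
[0.43825102 0.21790871 0.07154619]
top [[200.46437957 310.35745637]]
side [[313.28172517 286.13406855]]
[[0.43230299 0.22056026 0.042     ]] [[0.43447469 0.31624783 0.005     ]
 [0.40770211 0.31227997 0.005     ]]
[[ 0.55716536  0.05120633  0.026     ]
 [ 0.564619   -0.04981279  0.026     ]
 [ 0.69396487  0.05589651  0.026     ]]
```

View pics/pre.png

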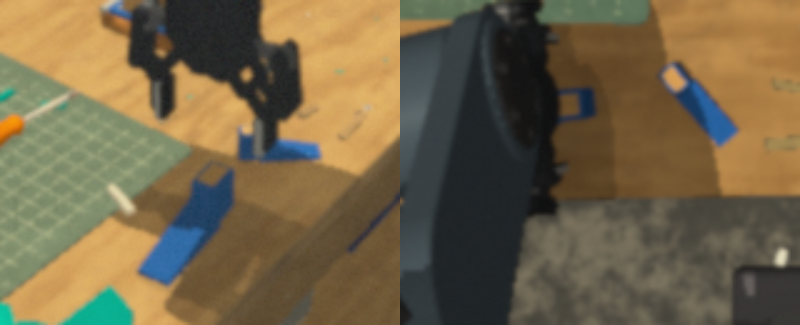

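The fingers straddle the blue block, with tips at about (295,275) and (336,290) and the block top between them at (315,299). I'll go down and grip.

Call:
drive_tool([
  [0,0,-0.004,0.02,0,0,0],
  [0,0,0,0.02,0,0,0],
  [0,0,0,0.02,0,0,0],
  [0,0,0,0,0,0,0],
])

```text
time_s: 4.45
tool_pos: [0.4342, 0.2175, 0.0115]
ee_rot: [-2.126, -2.313, 0.0]
wrist_force: [0.3, 0.5, -0.3]
grip_width: 0.0853
finger_force: 0.0
```

Call:
drive_tool([
  [0.4,0,0,0,0,0,0],
  [0.5,0,0,0,0,0,0],
  [0.6,0,0,0,0,0,0],
  [0.7,0,0,0,0,0,0],
  [0.8,0,0,0,0,0,0],
  [1,0,0,0,0,0,0],
  [1,0,0,0,0,0,0],
  [1,0,0,0,0,0,0],
], squeeze=60)

```text
time_s: 5.45
tool_pos: [0.4345, 0.2176, 0.0118]
ee_rot: [2.126, 2.312, 0.002]
wrist_force: [0.7, -0.3, 5.6]
grip_width: 0.0232
finger_force: 59.4
```

Gripped. Now lift and turn.

Call:
drive_tool([
  [1,0,0,-0.02,0,0,0],
  [1,0,0,-0.03,0,0,0],
  [1,0,0,-0.03,0,0,0.1],
  [1,0,0,0,0,0,0.17],
  [1,0,0,0,0,0,0.17],
  [1,0,0,0,0,0,0.17],
  [1,0,0,0,0,0,0.17],
  [1,0,0,0,0,0,0.17],
])

```text
time_s: 6.45
tool_pos: [0.4334, 0.2174, 0.091]
ee_rot: [-2.951, -1.076, 0.002]
wrist_force: [-0.2, 0.9, -0.8]
grip_width: 0.0233
finger_force: 58.9
```

Call:
drive_tool([
  [1,0,0,0,0,0,0.17],
  [1,0,0,0,0,0,0.17],
  [1,0,0,0,0,0,0.17],
  [1,0,0,0,0,0,0.182],
  [1,0,0,0,0,0,0],
])

```text
time_s: 7.08
tool_pos: [0.4335, 0.2174, 0.091]
ee_rot: [3.141, 0.023, -0.002]
wrist_force: [0.4, -0.7, -1.3]
grip_width: 0.0232
finger_force: 58.9
```

Call:
drive_tool([
  [1,-0.001,0.037,0,0,0,0],
  [1,-0.001,0.037,0,0,0,0],
  [1,0,0.037,0,0,0,0],
  [1,0,0.037,0,0,0,0],
  [1,0,0.037,0,0,0,0],
  [1,0,0.0365,0,0,0,0],
  [1,0,0,0,0,0,0],
])

```text
time_s: 7.95
tool_pos: [0.4355, -0.0061, 0.0913]
ee_rot: [3.141, 0.018, 0.001]
wrist_force: [0.1, 0.9, -1.1]
grip_width: 0.0231
finger_force: 59.2
```

Call:
drive_tool([
  [1,0,0,0.025,0,0,0],
  [1,0,0,0.03,0,0,0],
  [1,0,0,0.015,0,0,0],
  [1,0,0,0.007,0,0,0],
  [1,0,0,0,0,0,0],
])

```text
time_s: 8.57
tool_pos: [0.4346, -0.0034, 0.0141]
ee_rot: [-3.141, -0.023, 0.001]
wrist_force: [0.3, 0.3, -0.7]
grip_width: 0.0234
finger_force: 59.2
```

```bash
python3 - <<'E'
from h import *
s=robot.read_camera("side");t=robot.read_camera("top")
cv2.imwrite("pics/s2.png",s);cv2.imwrite("pics/t2.png",t)
a=cv2.resize(s[200:300,260:360],None,fx=4,fy=4);c=cv2.resize(t[190:290,270:370],None,fx=4,fy=4)
cv2.imwrite("pics/ins.png",np.hstack([a,c]))
p=robot.read_state()["tool_pos"];print(p)
E
```

```text
[ 0.43510683 -0.00373649  0.01471424]
```

View pics/ins.png

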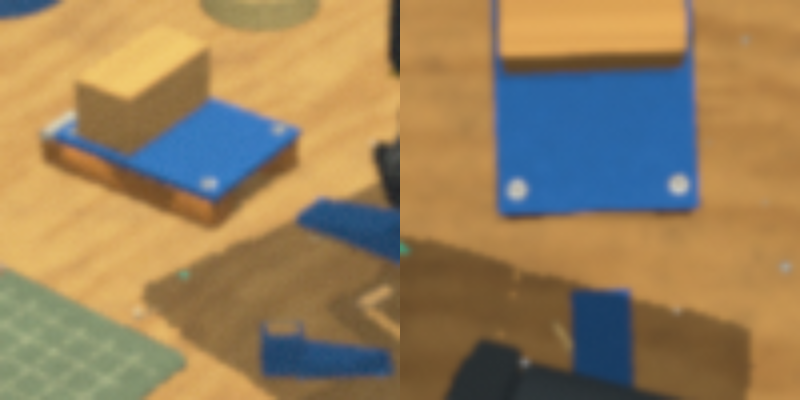

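The wedge nose is at about cols 313–328, row 262 in the top view. The plate front corners are at (294.7,243.3) and (344.4,242). Next I'll compute the relative offset.

```bash
python3 - <<'E'
from h import *
t=cv2.imread("pics/t2.png").astype(float)
# subpixel: blue-minus-red column/row profiles
g=t[:,:,0]-t[:,:,2]
def edge(p,i0):  # 50% crossings
    th=(p.max()+p.min())/2; k=np.where((p[:-1]-th)*(p[1:]-th)<0)[0]
    return [round(float(i0+i+(th-p[i])/(p[i+1]-p[i])),2) for i in k]
W=[]
for r in (265,268,271,274):
    e=edge(g[r,300:342],300); print(r,e); W.append([r,e[0],e[-1]])
nr=edge(g[250:276,316:325].mean(1),250);print("nose row",nr)
Pl=[]
for r in (212,218,224,230,236): e=edge(g[r,280:360],280); Pl.append([r,e[0],e[-1]]); print(r,e)
fl=edge(g[225:258,297:305].mean(1),225);fr=edge(g[225:258,332:342].mean(1),225);print(fl,fr)
W=np.array(W);Pl=np.array(Pl)
wm=np.c_[W[:,1:].mean(1),W[:,0]];pm=np.c_[Pl[:,1:].mean(1),Pl[:,0]]
z=.009
w=ray("top",wm,z);p=ray("top",pm,.026)
print("wedge",w.round(4).tolist());print("plate",p.round(4).tolist())
print("yaw w",np.polyfit(w[:,0],w[:,1],1),"p",np.polyfit(p[:,0],p[:,1],1))
print("nose",ray("top",[[320.5,nr[0]]],.0075),"front",ray("top",[[300.5,fl[-1]],[336.5,fr[-1]]],.026))
E
```

```text
265 [312.1, 327.33]
268 [312.63, 327.32]
271 [312.65, 327.36]
274 [312.75, 327.61]
nose row [261.9]
212 [293.1, 343.2]
218 [293.26, 343.4]
224 [293.52, 343.56]
230 [293.69, 343.85]
236 [293.83, 297.71, 300.18, 337.65, 341.02, 344.19]
[243.4] [242.26]
wedge [[0.5223, -0.0037, 0.009], [0.5162, -0.0041, 0.009], [0.5102, -0.0041, 0.009], [0.5042, -0.0043, 0.009]]
plate [[0.6268, -0.0026, 0.026], [0.6146, -0.0028, 0.026], [0.6026, -0.0029, 0.026], [0.5905, -0.0032, 0.026], [0.5785, -0.0034, 0.026]]
yaw w [ 0.02765408 -0.01824556] p [ 0.01609114 -0.01268403]
nose [[ 0.52855561 -0.00542527  0.0075    ]] front [[ 0.56447218  0.03343412  0.026     ]
 [ 0.56535025 -0.03771507  0.026     ]]
```

Aligned within 1 mm and 0.01 rad. Lower it to the bench, then slide in up to just before the bar.

Call:
drive_tool([
  [1,0,0,0.002,0,0,0],
  [1,0,0,0.001,0,0,0],
  [1,0,0,0,0,0,0],
])

```text
time_s: 9.05
tool_pos: [0.4352, -0.004, 0.0118]
ee_rot: [3.141, 0.02, 0.002]
wrist_force: [0.1, 0.7, 4.5]
grip_width: 0.0232
finger_force: 59.8
```

Call:
drive_tool([
  [1,0.01,0,0,0,0,0],
  [1,0.01,0,0,0,0,0],
  [1,0.01,0,0,0,0,0],
  [1,0.01,0,0,0,0,0],
  [1,0.01,0,0,0,0,0],
  [1,0.01,0,0,0,0,0],
  [1,0.005,0,0,0,0,0],
  [1,0,0,0,0,0,0],
])

```text
time_s: 10.05
tool_pos: [0.4984, -0.0027, 0.0118]
ee_rot: [-3.141, -0.021, 0.004]
wrist_force: [-2.9, 0.9, 6.5]
grip_width: 0.0232
finger_force: 60.2
```

Call:
drive_tool([
  [1,0.004,0,0,0,0,0],
  [1,0.003,0,0,0,0,0],
  [1,0,0,0,0,0,0],
])

```text
time_s: 10.42
tool_pos: [0.5046, -0.0026, 0.0119]
ee_rot: [-3.141, -0.021, 0.006]
wrist_force: [-4.7, 1.1, 7.6]
grip_width: 0.0235
finger_force: 60.3
```

Call:
drive_tool([
  [1,0.003,0,0,0,0,0],
  [1,0,0,0,0,0,0],
])

```text
time_s: 10.68
tool_pos: [0.5076, -0.0025, 0.0119]
ee_rot: [-3.141, -0.021, 0.006]
wrist_force: [-4.2, -0.1, 8.6]
grip_width: 0.0233
finger_force: 60.3
```

Call:
drive_tool([
  [1,0.003,0,0,0,0,0],
  [1,0,0,0,0,0,0],
])

```text
time_s: 10.92
tool_pos: [0.5089, -0.0023, 0.0118]
ee_rot: [-3.14, -0.021, 0.012]
wrist_force: [-8.5, -1.0, 9.9]
grip_width: 0.0234
finger_force: 60.8
```

Call:
drive_tool([
  [1,0.003,0,0,0,0,0],
  [1,0,0,0,0,0,0],
])

```text
time_s: 11.18
tool_pos: [0.509, -0.0021, 0.0118]
ee_rot: [-3.139, -0.021, 0.021]
wrist_force: [-11.7, -3.1, 13.4]
grip_width: 0.0228
finger_force: 61.3
```

```bash
python3 - <<'E'
from h import *
s=robot.read_camera("side");t=robot.read_camera("top")
cv2.imwrite("pics/s3.png",s);cv2.imwrite("pics/t3.png",t)
a=cv2.resize(s[200:300,260:360],None,fx=4,fy=4);c=cv2.resize(t[190:290,270:370],None,fx=4,fy=4)
cv2.imwrite("pics/mid.png",np.hstack([a,c]))
E
```

```text
(no output)
```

View pics/mid.png

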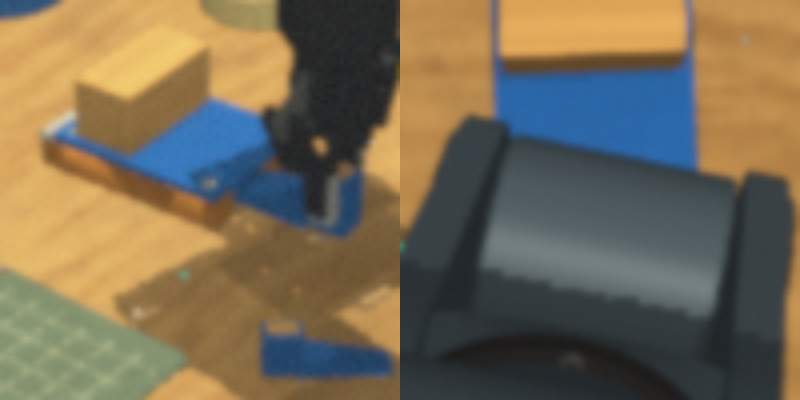

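The wedge has met the bar at TCP x≈0.509, as expected, but the tool is pitching nose-down about 0.013 rad and digging in. I'll level it, ease the down-press, recentre by about 1.5 mm and go on.

Call:
drive_tool([
  [1,0,0.0015,-0.002,0,0.015,0],
  [1,0,0,0,0,0.01,0],
  [1,0,0,0,0,0,0],
])

```text
time_s: 11.65
tool_pos: [0.5114, -0.0035, 0.012]
ee_rot: [-3.139, -0.021, -0.024]
wrist_force: [-5.5, 0.7, -4.4]
grip_width: 0.023
finger_force: 59.1
```

Call:
drive_tool([
  [1,0.002,0,0,0,0,0],
  [1,0,0,0,0,0,0],
])

```text
time_s: 11.9
tool_pos: [0.5146, -0.0037, 0.0121]
ee_rot: [-3.14, -0.021, -0.028]
wrist_force: [-4.8, 0.5, -6.4]
grip_width: 0.0232
finger_force: 59.2
```

It moves freely now, but is slightly nose-up. I'll take half of that back.

Call:
drive_tool([
  [1,0,0,0.0005,0,-0.013,0],
  [1,0.002,0,0,0,0,0],
  [1,0,0,0,0,0,0],
])

```text
time_s: 12.28
tool_pos: [0.5198, -0.0043, 0.0127]
ee_rot: [-3.141, -0.02, -0.018]
wrist_force: [-4.4, 1.0, -6.6]
grip_width: 0.0232
finger_force: 59.1
```

Call:
drive_tool([
  [1,0.003,0,0,0,0,0],
  [1,0,0,0,0,0,0],
])

```text
time_s: 12.52
tool_pos: [0.5233, -0.0044, 0.013]
ee_rot: [3.141, 0.02, 0.02]
wrist_force: [-4.4, 1.0, -6.3]
grip_width: 0.0232
finger_force: 59.1
```

Call:
drive_tool([
  [1,0,0,0.002,0,-0.008,0],
  [1,0,0,0.001,0,0,0],
  [1,0,0,0,0,0,0],
])

```text
time_s: 12.9
tool_pos: [0.5234, -0.0044, 0.0118]
ee_rot: [3.141, 0.02, 0.008]
wrist_force: [-6.0, 0.4, 10.1]
grip_width: 0.023
finger_force: 61.5
```

```bash
python3 - <<'E'
from h import *
s=robot.read_camera("side");t=robot.read_camera("top")
cv2.imwrite("pics/s4.png",s);cv2.imwrite("pics/t4.png",t)
s3=cv2.imread("pics/s3.png")
a=cv2.resize(s3[200:280,260:360],None,fx=4,fy=4,interpolation=2);c=cv2.resize(s[200:280,260:360],None,fx=4,fy=4,interpolation=2)
cv2.imwrite("pics/cmp.png",np.hstack([a,c]))
E
```

```text
(no output)
```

View pics/cmp.png

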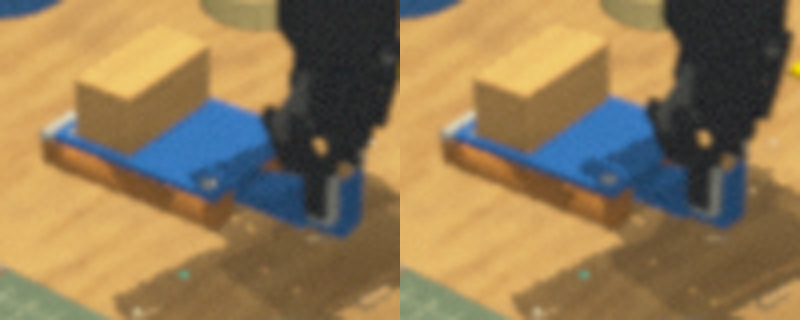

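The right frame shows the plate front corner slightly raised, and the grip is steady. By geometry the lift is about 3.2 mm, so I'll advance another 4 mm or so.

Call:
drive_tool([
  [1,0.002,0,-0.001,0,0,0],
  [1,0.002,0,0,0,0,0],
  [1,0,0,0,0,0,0],
])

```text
time_s: 13.38
tool_pos: [0.5238, -0.0043, 0.0118]
ee_rot: [-3.141, -0.021, 0.004]
wrist_force: [-9.8, -2.3, 5.8]
grip_width: 0.0229
finger_force: 60.9
```

```bash
python3 - <<'E'
from h import *
s=robot.read_camera("side");cv2.imwrite("pics/s5.png",s)
a=cv2.imread("pics/s3.png",0)
F=np.array([.565,.045,.026]);print("px per 4mm",proj("side",[F,F+[0,0,.004]]).round(2).tolist())
# points: front-left corner, bolt, along left plate edge, block top, rails' foot (fixed)
pts=np.float32([[313.5,248.5],[312,245.5],[303,243],[291,239.5],[292,222],[315,255],[271,234]]).reshape(-1,1,2)
for n in ("s4","s5"):
    b=cv2.imread(f"pics/{n}.png",0)
    q,st,_=cv2.calcOpticalFlowPyrLK(a,b,pts,None,winSize=(9,9),maxLevel=1); print(n,(q-pts)[:,0].round(2).tolist())
E
```

```text
px per 4mm [[313.12, 247.46], [313.13, 246.11]]
s4 [[-0.3199999928474426, -0.7900000214576721], [-0.75, -1.0199999809265137], [-2.190000057220459, -1.590000033378601], [-0.4300000071525574, -0.8500000238418579], [-0.5400000214576721, -0.6200000047683716], [-0.15000000596046448, 0.05999999865889549], [-0.029999999329447746, -0.10999999940395355]]
s5 [[-0.8399999737739563, -0.75], [-1.309999942779541, -0.9800000190734863], [-2.559999942779541, -1.7100000381469727], [-0.3499999940395355, -0.7599999904632568], [-0.5099999904632568, -0.5899999737739563], [-0.3199999928474426, 0.1899999976158142], [-0.009999999776482582, -0.03999999910593033]]
```

The corner has risen about 0.8–1.0 px (4 mm is 1.35 px), so the lift is around 3 mm, in line with the geometry. The wedge is sticking under the down-press, so I'll ease it.

Call:
drive_tool([
  [1,0,0,-0.001,0,0.004,0],
  [1,0,0,0,0,0,0],
  [1,0,0,0,0,0,0],
])

```text
time_s: 13.8
tool_pos: [0.5267, -0.0043, 0.0119]
ee_rot: [-3.141, -0.02, -0.011]
wrist_force: [-4.0, -0.4, -3.7]
grip_width: 0.023
finger_force: 59.2
```

Call:
drive_tool([
  [1,0.001,0,0.0005,0,-0.002,0],
  [1,0,0,0.0005,0,-0.002,0],
  [1,0,0,0,0,0,0],
  [1,0,0,0,0,0,0],
])

```text
time_s: 14.3
tool_pos: [0.5268, -0.0043, 0.0118]
ee_rot: [-3.141, -0.021, -0.003]
wrist_force: [-8.4, -1.1, 3.7]
grip_width: 0.0227
finger_force: 60.7
```

```bash
python3 - <<'E'
from h import *
s=robot.read_camera("side");cv2.imwrite("pics/s6.png",s)
a=cv2.imread("pics/s3.png",0)
pts=np.float32([[313.5,248.5],[312,245.5],[291,239.5],[292,222],[271,234]]).reshape(-1,1,2)
q,st,_=cv2.calcOpticalFlowPyrLK(a,cv2.cvtColor(s,6),pts,None,winSize=(9,9),maxLevel=1); print((q-pts)[:,0].round(2).tolist())
t=robot.read_camera("top")
o=np.hstack([cv2.resize(s[200:300,260:360],None,fx=4,fy=4,interpolation=2),cv2.resize(t[190:350,180:340],None,fx=2.5,fy=2.5)]);cv2.imwrite("pics/fin.png",o)
st=robot.read_state();print(st["tool_pos"],st["ee_rot"],st["wrist_force"],st["time_s"])
E
```

```text
[[-1.2899999618530273, -0.9700000286102295], [-1.340000033378601, -1.1699999570846558], [-0.33000001311302185, -0.7400000095367432], [-0.5199999809265137, -0.6899999976158142], [-0.009999999776482582, -0.07000000029802322]]
[ 0.52682557 -0.00434271  0.011817  ] [-3.14146108e+00 -2.05851795e-02 -2.67343732e-03] [-8.34653749 -1.4339626   3.70064514] 14.4
```

View pics/fin.png

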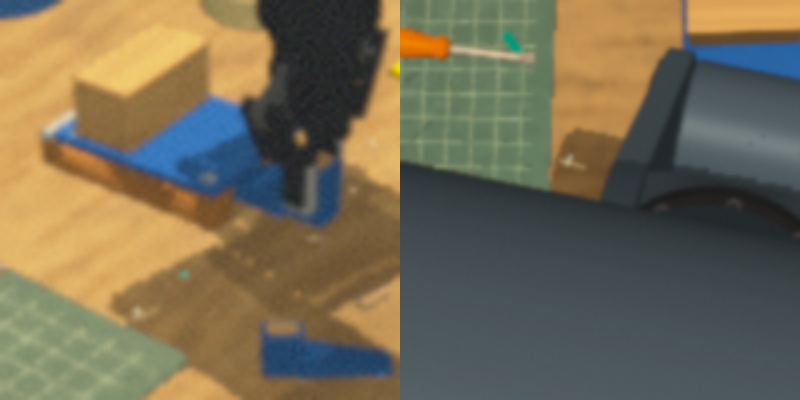

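The final view shows the plate raised on the wedge, with a rise of about 1–1.2 px. That makes the lift about 3.5–4 mm. The wedge is level and gripped, and the decoy is undisturbed at (330,287).

```bash
python3 -c "
from bench import robot
print(robot.job_done())"
```

```text
the job is handed in; nothing more can be done
None
```

I slid the blue wedge into the slot, still gripped, and the plate now rests on it with its front edge about 3.5–4 mm up; that is worked out from how far the wedge went in, and the camera agrees roughly (about 3–3.5 mm). I handed the job in at about 14 s; no result came back.

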